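# Hold the chart clip gaping around the tide card

### The job

Set the tide card's wooden stand down inside the black rubber outline marked on the ledge, square with it and with the card's free upright edge towards the robot, and let it go. Then squeeze the tails of the spring clip so that its jaws gape, and bring it to the card so that the free upright edge stands well between the open jaws, about half way up and touching neither; finish while holding it there in the air, still squeezed well open, ready for a slip to be tucked in. Leave the other things on the ledge where they are.

Things in the scene. Friction and masses are not known exactly. Their poses are not given: they have to be found in the camera images.
- stand: Loose wooden stand, 0.26 to 0.49 kg. Base 90 x 60 x 16 mm (x, y, z), origin at the centre of its underside. A wooden grip post rises from it (see post_grip). A rigid white plastic tide card, 3 mm thick, stands in the plane y = 0 from x = -75 mm (its free upright edge, 30 mm beyond the base) to x = 0, where it joins the post, and from z = 19 to 95 mm.
- post_grip (a point): Where to take the stand from above, across y: the upright wooden post, 30 (x) x 22 (y) mm, its top 82 mm above the stand's underside. This point is on its axis at x = 15, y = 0, z = 60 mm in the stand's frame.
- card_edge (a point): The middle of the card's free upright edge: at x = -75, y = 0, z = 60 mm in the stand's frame.
- bay: The marked spot: a flat black rubber rectangle outline on the ledge (under 2 mm high, nothing to bump), 110 x 80 mm inside (x, y), 122 x 92 mm outside; origin at its centre. The stand belongs in it with both origins together and x axes alike; the free card edge is then on the bay's -x side, which faces the robot to about 0.4 rad.
- clip: Loose spring clip, 85 g, lying on its side, 36 mm high, hinge axis (z) upright; like a big clothes peg. Origin on the hinge axis at the underside. Steel jaws point to +x and end 49 mm from the hinge; black plastic tails flare out to -x, end 50 mm behind it and are 55 mm apart there over the outsides when shut. Its frame is that of the left (+y) lever: x is the midline when shut.
- tails (a point): Where to squeeze the tails, along y: on the shut clip's midline 30 mm behind the hinge, 18 mm up (x = -30, y = 0, z = 18 mm in the clip's frame). Over the outsides the tails measure 42 mm here when shut and 22 mm, and parallel, fully squeezed. About 5 N on each tail begins to open the clip, 13 N opens it fully: grip with 20 to 30 N.
- clip_lever (a joint): Angle between the clip's two levers (rad): 0 shut, 0.62 at the stop, when the jaw tips are about 30 mm apart. Squeezed, each lever turns half of this, the left one's jaw to +y, the right one's to -y. The spring shuts it when released.
- tip_left (a point): End of the left (+y) jaw, inner side, at mid height: x = 49, y = 1, z = 18 mm in the clip's frame.
- tip_right (a point): End of the right (-y) jaw, inner side, at mid height; meets tip_left to 2 mm when the clip is shut.
- dispenser: Bystander: upright clear push dispenser of orange beads, 54 mm across, 86 mm high; origin under its centre.
- reel: Bystander: aluminium reel lying on its flange, 64 mm across, 66 mm high with its crank; origin under its centre.
- mould: Bystander: steel sinker mould, a flat block 50 x 80 x 25 mm with a short pin at one side; origin under its centre.
- lure: Bystander: blue minnow lure, 92 mm long, 24 mm high; origin under its middle.
- mug: Bystander: steel mug, 76 mm across, 85 mm high, handle at +y; origin under its centre.
- wrench: Bystander: steel wrench 150 mm long, lying flat along its x; origin under its middle.
Mind the look-alikes: they are no part of the job. Of the things that look like the stand, take the one that is farthest to the robot's left at the start.

How it is judged:
By the outcome, as a careful person would: the job done as asked, in the order asked, and still so for the second after the job is handed in, while the arm keeps its last pose, push and grip.
It also fails if it takes over 51 s, if anything falls off the work surface, if the arm or the gripper's body presses on something with over 40 N, if the wrist force passes 120 N, or if a joint passes its speed limit or range.

### The arm

A 6-joint arm with a two-finger parallel gripper is mounted at the origin on the work surface. World frame = base frame: x ahead of the robot, y to its left, z up, the work surface at z = 0. Lengths are in m, angles in rad, forces in N, time in s.
With the tool pointing down it reaches from about 0.3 to 0.775 m from the base axis. Payload 14.6 kg.
Tool frame: the origin (TCP) lies midway between the tips of the shut fingers; the grasp point (between the pads) lies 19 mm behind it; z points along the fingers, y is the line along which they close (so a half turn about z gives the same grasp; the last joint's range is limited). The gripper opens to 94 mm and grips with 3 to 60 N. Pads are 16 mm wide; open, the fingers measure 119 mm over their backs; the gripper's body (75 mm by 177 mm) begins 78 mm behind the grasp point.
Start: joints at [1.235, 0.3, 1.521, -0, 1.321, -0.067], TCP at [0.146, 0.53, 0.172] pointing down, gripper open.
Joint ranges: [-3.03, 3.03], [-0.79, 2.21], [0.23, 2.52], [-1.04, 4.18], [0, 3.07], [-2.55, 2.55]. Speed limits (rad/s): [2.22, 2.22, 2.57, 3.14, 3.14, 3.14].

### API

Orientations are given as a unit quaternion [w, x, y, z].
In Python, from rig import status, camera, env gives the robot as it stands.
- The arm moves only by the tool jog_arm, never from a script. Its argument "rows" is a list of rows, each a list of 5 numbers: the opening, from -1 (shut) to 1 (fully open), so that 0 is half open, then the shift along the tool's x, y, z in cm, then the turn about the tool's z in degrees. A call has 1 to 20 rows; each row is the pose to reach, as a shift and turn from the pose commanded when the call began, along the tool's axes at that moment; what a row does not reach only later rows make up. A row lasts 1/12 s, in which the tool goes at most 41.7 mm and 7.16 degrees, less where a joint would pass 70% of its speed; a pose out of reach is approached as far as the arm can. A call with a gripper value outside its range is refused whole. The fingers move at their own pace and stop on an object; "newtons" is the grip in N (left out, the last holds). Time passes only in rows, so rows that repeat a pose let the fingers close. It gives the time, the measured TCP pose, the force, the opening and the grip force at its end, in the units of the state.
- status.get_state(): the state, without advancing time (a new reading comes with each control period).
- camera(name): name is "side" or "top" or "wrist"; returns a dict with "frame" (384x512x3 uint8, red, green, blue), "fx", "fy", "cx", "cy" (pixels), "D" ([k1, k2, p1, p2, k3] as OpenCV has them; the pictures are not rectified), "world_from_camera" (4x4, takes a point from camera to world coordinates). Camera axes: x right, y down, z forward; pixel columns grow to the right and rows downward; lengths in m; the calibration is good to about 2 mm. A picture is of the moment at which its call begins. There is no depth.
- env.finish_job(): hands the job in; it is judged then, once.
The state is a dict: "clock": time; "q": joint angles; "qvel": joint speeds; "tau": joint torques, N m; "ee_pos": TCP position; "tcp_rot": TCP orientation; "ft_force": force on the tool from outside, world axes, zero at the start; "torque": the same for the moment, N m; "grip_width": finger opening in m; "grasp_force": force on a finger pad.
Only numpy, scipy, OpenCV 4.12 (cv2) and the standard library are available. Lean on these libraries where they do the work, as an engineer would, in place of code of your own. Each camera call takes 0.05 s, during which the arm holds its last target. There are 200 camera calls.

## Working session

There is one attempt and no reset: what is moved stays moved. The work goes in short steps, Python scripts to look and compute and a tool call to move; the robot and the scene stay as the last step left them, time stands still between calls to the robot, and variables do not carry over. Pictures are saved under pics/ and viewed, at most 10 in all, crops included, and the job is handed in when it is done.

Besides the shell and the picture viewer there is one more tool, called after "Request:" in YAML: its name, and indented under it one key for each argument. jog_arm: Moves the arm, as the interface text tells. Its arguments: {"type":"object","properties":{"rows":{"type":"array"},"newtons":{"type":"number"}},"required":["rows"]}

```bash
ls; mkdir -p pics; cat > h.py <<'E'
import numpy as np, cv2
from rig import status, camera, env
def snap(n,f,save=True):
    c=camera(n); 
    cv2.imwrite(f'pics/{f}.png',c['frame'][:,:,::-1])
    np.savez(f'pics/{f}.npz',**c); return c
def load(f): return dict(np.load(f'pics/{f}.npz'))
def K(c): return np.array([[c['fx'],0,c['cx']],[0,c['fy'],c['cy']],[0,0,1]],float)
def ray(c,uv,z):
    p=cv2.undistortPoints(np.array([uv],float).reshape(-1,1,2),K(c),np.array(c['D'],float)).reshape(-1,2)
    T=np.array(c['world_from_camera']); d=np.c_[p,np.ones(len(p))]@T[:3,:3].T; o=T[:3,3]
    return o+d*((z-o[2])/d[:,2])[:,None]
def proj(c,P):
    T=np.linalg.inv(c['world_from_camera'])
    return cv2.projectPoints(np.array(P,float).reshape(-1,3),cv2.Rodrigues(T[:3,:3])[0],T[:3,3],K(c),np.array(c['D'],float))[0].reshape(-1,2)
E
python3 - <<'E'
from h import *
a=snap('top','top0');b=snap('side','side0')
for c in(a,b): print(np.round(c['world_from_camera'],3),c['fx'])
im=cv2.resize(a['frame'],None,fx=1.5,fy=1.5,interpolation=cv2.INTER_CUBIC)
cv2.imwrite('pics/top0b.png',im[:,:,::-1])
print(status.get_state())
E
```

```text
pics
[[-0.018 -0.983  0.182  0.289]
 [-1.     0.014 -0.023  0.035]
 [ 0.02  -0.182 -0.983  1.308]
 [ 0.     0.     0.     1.   ]] 499.9268431980509
[[ 0.948 -0.223  0.229  0.159]
 [-0.319 -0.695  0.644 -0.895]
 [ 0.016 -0.683 -0.73   1.129]
 [ 0.     0.     0.     1.   ]] 479.1112715660437
{'clock': 0.1, 'q': array([ 1.23540411e+00,  3.00432372e-01,  1.52148776e+00,  3.82438587e-06,
        1.32071533e+00, -6.65757047e-02]), 'qvel': array([ 0.00025731, -0.0006501 , -0.00252537, -0.00033817, -0.00255555,
       -0.0015716 ]), 'tau': array([ 4.95233071e-04, -5.32652521e+01, -3.53282189e+01,  7.09455041e-02,
        2.33963592e-02, -9.99479539e-05]), 'ee_pos': array([0.14597731, 0.53000245, 0.17174707]), 'tcp_rot': array([-1.05905376e-04,  1.34004379e-01,  9.90980603e-01, -5.10540878e-04]), 'ft_force': array([ 0.56803982, -0.59995893, -0.03590942]), 'torque': array([ 0.00699758,  0.03047649, -0.0265506 ]), 'grasp_force': 0.0, 'grip_width': 0.09393232928340384}
```

View pics/top0b.png

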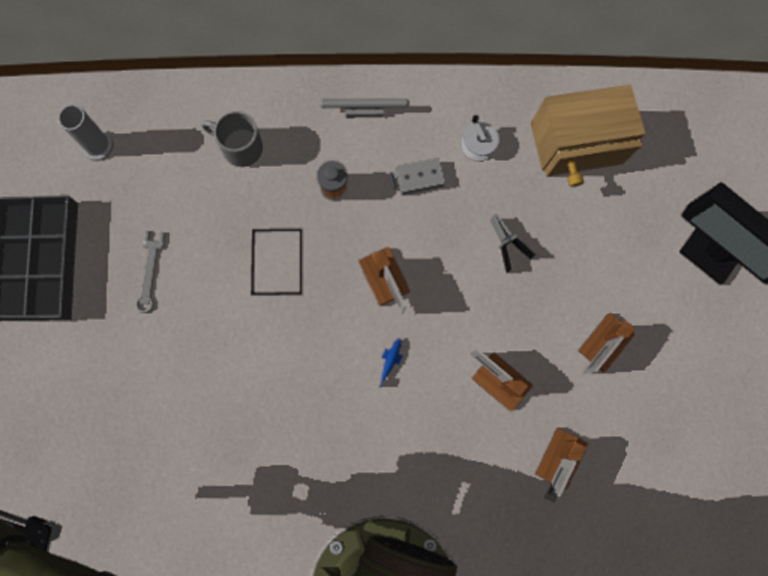

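View pics/side0.png

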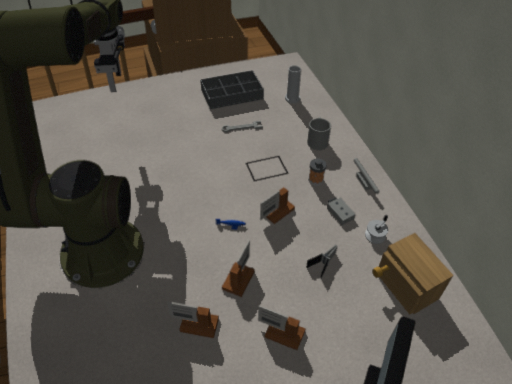

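Stand candidates in the enlarged top view: (384,278), (502,380), (607,343) and (563,458). Image left is the robot's left, so I choose (384,278). The clip is at (510,242) and the bay at (277,262). Next is a close crop of all three.

```bash
python3 - <<'E'
from h import *
a=load('top0')['frame']; b=load('side0')['frame']
def cr(im,x,y,w,h,s): return cv2.resize(im[y:y+h,x:x+w],None,fx=s,fy=s,interpolation=cv2.INTER_CUBIC)
# top: crop x 160..360,y 138..213, s4 ; 
A=cr(a,160,138,200,75,4)   # 800x300
B=np.hstack([cr(b,255,182,50,45,6),cr(b,300,240,50,45,6),cr(b,240,150,33,45,6)])  # 798x270
B=np.pad(B,((0,0),(0,800-B.shape[1]),(0,0)))
cv2.imwrite('pics/cr0.png',np.vstack([A,B])[:,:,::-1])
E
```

```text
(no output)
```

View pics/cr0.png

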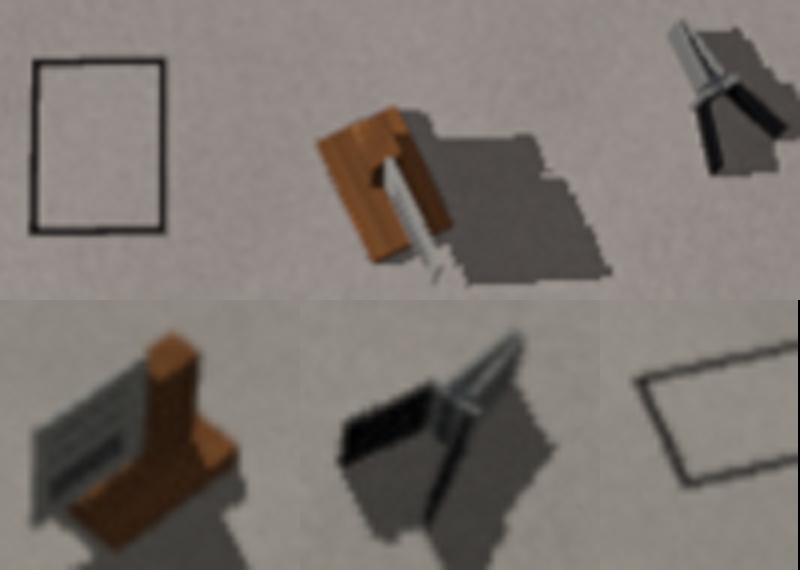

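The crop confirms the chosen stand: post, card and free edge toward the robot. It also shows the bay's corners, and the clip with its hinge at about (715,90), jaw tips at (680,25) and tail ends at (714,172) and (788,135). I'll compute poses from these.

```bash
cat >> h.py <<'E'
def tf(p,P):
    x,y,t=p; c,s=np.cos(t),np.sin(t); P=np.array(P,float); 
    return np.c_[x+c*P[:,0]-s*P[:,1],y+s*P[:,0]+c*P[:,1],P[:,2]]
from scipy.optimize import least_squares
def fit(obs,x0):
    # obs: list of (cam, modelpts, pixels)
    f=lambda p: np.concatenate([(proj(c,tf(p,M))-np.array(U,float)).ravel() for c,M,U in obs])
    r=least_squares(f,x0); return r.x,r.fun.reshape(-1,2)
E
python3 - <<'E'
from h import *
a=load('top0');b=load('side0')
t=lambda L:[(160+x/4-.375,138+y/4-.375) for x,y in L]
s=lambda L:[(255+x/6-.4,182+(y-300)/6-.4) for x,y in L]
s2=lambda L:[(300+(x-300)/6-.4,240+(y-300)/6-.4) for x,y in L]
def rep(n,r): print(n,np.round(r[0],4),np.round(r[1],1).tolist())
c=ray(a,t([(33,60),(166,59),(165,234),(31,234)]),0.0)[:,:2];print(c, c.mean(0))
X=.061;Y=.046
rep('bay',fit([(a,[(X,Y,0),(X,-Y,0),(-X,-Y,0),(-X,Y,0)],t([(33,60),(166,59),(165,234),(31,234)]))],[*c.mean(0),0]))
g=ray(a,t([(385,185),(715,90)]),.02);print(g)
x,y,z=.045,.03,.016
rep('stand',fit([(a,[(x,y,z),(-x,y,z),(-x,-y,z),(x,-y,z)],t([(318,143),(375,262),(452,225),(396,107)])),
 (b,[(-.075,0,.095),(-.075,0,.019),(-x,-y,0)],s([(35,430),(35,525),(115,550)]))],[*g[0,:2],.4]))
rep('clip',fit([(a,[(0,0,.036),(.049,0,.036),(-.05,.025,.036),(-.05,-.025,.036)],t([(715,90),(680,25),(712,172),(788,135)])),
 (b,[(.049,0,.036)],s2([(518,335)]))],[*g[1,:2],.4]))
E
```

```text
[[0.63305252 0.22493934]
 [0.632366   0.13493338]
 [0.51265326 0.13547007]
 [0.51386385 0.22462914]] [0.57298391 0.17999298]
bay [ 0.573   0.18   -0.0043] [[-0.3, -0.4], [0.4, -0.5], [0.5, 0.3], [-0.6, 0.6]]
[[ 0.53983747 -0.01038053  0.02      ]
 [ 0.60155125 -0.23229799  0.02      ]]
stand [ 0.5415 -0.0101  0.4177] [[-0.9, -0.3], [-0.8, 0.5], [0.7, 0.3], [0.2, -0.6], [0.2, -0.4], [-0.3, 0.6], [0.3, 1.0]]
clip [ 0.5988 -0.2291  0.4391] [[0.0, -0.4], [0.1, -0.3], [1.4, -0.2], [-1.1, 1.0], [-0.0, -0.5]]
```

```bash
cat >> h.py <<'E'
from scipy.spatial.transform import Rotation as Ro
def go(x,y,z,head):
    # head: desired heading of tool x (deg); prints row shift (cm) and turn
    s=status.get_state(); w=s['tcp_rot']; R=Ro.from_quat([*w[1:],w[0]]).as_matrix()
    d=R.T@(np.array([x,y,z])-s['ee_pos'])*100
    h=np.degrees(np.arctan2(R[1,0],R[0,0])); t=-((head-h+180)%360-180)
    print('row',np.round(d,2),round(t,2),'t',s['clock'])
E
python3 -c "
from h import *
go(.5552,-.0041,.15,203.9)"
```

```text
row [-53.64 -40.62   2.21] -39.3 t 0.1
```

Request:
jog_arm:
  rows:
    - [1,-53.6,-40.6,2.2,-39.3]
    - [1,-53.6,-40.6,2.2,-39.3]
    - [1,-53.6,-40.6,2.2,-39.3]
    - [1,-53.6,-40.6,2.2,-39.3]
    - [1,-53.6,-40.6,2.2,-39.3]
    - [1,-53.6,-40.6,2.2,-39.3]
    - [1,-53.6,-40.6,2.2,-39.3]
    - [1,-53.6,-40.6,2.2,-39.3]
    - [1,-53.6,-40.6,2.2,-39.3]
    - [1,-53.6,-40.6,2.2,-39.3]
    - [1,-53.6,-40.6,2.2,-39.3]
    - [1,-53.6,-40.6,2.2,-39.3]
    - [1,-53.6,-40.6,2.2,-39.3]
    - [1,-53.6,-40.6,2.2,-39.3]
    - [1,-53.6,-40.6,2.2,-39.3]
    - [1,-53.6,-40.6,2.2,-39.3]
    - [1,-53.6,-40.6,2.2,-39.3]
    - [1,-53.6,-40.6,2.2,-39.3]
    - [1,-53.6,-40.6,2.2,-39.3]
    - [1,-53.6,-40.6,2.2,-39.3]
  newtons: 25

```text
clock: 1.77
ee_pos: [0.5545, -0.0031, 0.1499]
tcp_rot: [-0.0, -0.207, 0.978, 0.0]
ft_force: [0.5, -0.2, 0.7]
grip_width: 0.0939
grasp_force: 0.0
```

```bash
python3 -c "
from h import *
go(.5552,-.0041,.15,203.9)
c=snap('wrist','w1')
P=tf((.5415,-.0101,.4177),[(.015,0,.082),(.03,.011,.082),(.03,-.011,.082),(-.075,0,.095),(.045,.03,.016),(.045,-.03,.016),(-.045,-.03,.016),(-.045,.03,.016)])
u=proj(c,P);print(u.round())
im=c['frame'][:,:,::-1].copy()
for p in u: cv2.circle(im,tuple(int(v) for v in p.round()),3,(0,255,0),1)
cv2.imwrite('pics/w1b.png',im)
"
```

```text
row [-0.02 -0.12 -0.01] -0.0 t 1.7667
[[256. 190.]
 [268. 206.]
 [244. 206.]
 [256.  84.]
 [284. 199.]
 [230. 199.]
 [227. 116.]
 [285. 116.]]
```

View pics/w1b.png

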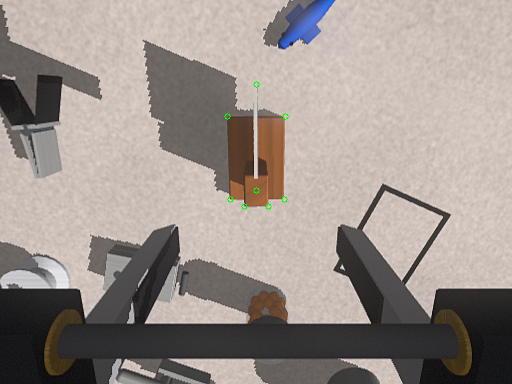

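The overlay of the estimated stand pose matches the picture to about 1 px, with the post at (256,190). I'll descend and grip.

Request:
jog_arm:
  rows:
    - [1,0,-0.1,2.5,0]
    - [1,0,-0.1,5,0]
    - [1,0,-0.1,7.5,0]
    - [1,0,-0.1,10,0]
    - [1,0,-0.1,10.9,0]
    - [1,0,-0.1,10.9,0]
    - [-1,0,-0.1,10.9,0]
    - [-1,0,-0.1,10.9,0]
    - [-1,0,-0.1,10.9,0]
    - [-1,0,-0.1,10.9,0]
    - [-1,0,-0.1,10.9,0]
    - [-1,0,-0.1,10.9,0]
    - [-1,0,-0.1,10.9,0]
    - [-1,0,-0.1,10.9,0]
    - [-1,0,-0.1,10.9,0]
    - [-1,0,-0.1,10.9,0]
  newtons: 30

```text
clock: 3.15
ee_pos: [0.5554, -0.0044, 0.0412]
tcp_rot: [-0.0, -0.207, 0.978, 0.0]
ft_force: [0.6, 0.0, 0.1]
grip_width: 0.0309
grasp_force: 0.0
```

```bash
python3 -c "
from h import *
go(.588,.1799,.095,203.9-24.18)"
```

```text
row [-10.45  15.53  -5.38] 24.18 t 3.15
```

Request:
jog_arm:
  rows:
    - [-1,0,0,0,0]
    - [-1,0,0,0,0]
    - [-1,0,0,0,0]
    - [-1,0,0,0,0]
    - [-1,0,0,-1,0]
    - [-1,0,0,-2.5,0]
    - [-1,0,0,-4,0]
    - [-1,0,0,-5.4,0]
    - [-1,0,0,-5.4,0]

```text
clock: 3.9
ee_pos: [0.5566, -0.0045, 0.0982]
tcp_rot: [0.002, -0.207, 0.978, -0.001]
ft_force: [1.2, 0.0, -3.0]
grip_width: 0.0216
grasp_force: 30.0
```

```bash
python3 -c "
from h import *
go(.588,.1799,.095,203.9-24.18)"
```

```text
row [-10.34  15.59   0.33] 24.18 t 3.9
```

Request:
jog_arm:
  rows:
    - [-1,-1,1.5,0,3]
    - [-1,-2,3,0,6]
    - [-1,-3.5,5.3,0,9]
    - [-1,-5,7.5,0,12]
    - [-1,-6.5,9.8,0,15]
    - [-1,-8,12,0,18]
    - [-1,-9,13.5,0,21]
    - [-1,-10,15,0,23.2]
    - [-1,-10.4,15.6,0,24.2]
    - [-1,-10.4,15.6,0,24.2]
    - [-1,-10.4,15.6,0,24.2]
    - [-1,-10.4,15.6,0,24.2]

```text
clock: 4.9
ee_pos: [0.587, 0.1796, 0.0948]
tcp_rot: [-0.0, 0.002, 1.0, -0.0]
ft_force: [-0.8, -0.3, -4.0]
grip_width: 0.0217
grasp_force: 30.0
```

```bash
python3 -c "
from h import *
go(.588,.1799,.0415,203.9-24.18)
c=snap('wrist','w2')
z=.056
P=np.r_[tf((.573,.18,-.0043),[(x*.061,y*.046,0) for x in(1,-1) for y in(1,-1)]),tf((.573,.18,-.0043),[(.045*x,.03*y,.016+.054) for x in(1,-1) for y in(1,-1)]+[(-.075,0,.095+.054)])]
u=proj(c,P)
im=c['frame'][:,:,::-1].copy()
for p in u: cv2.circle(im,tuple(int(v) for v in p.round()),3,(0,255,0),1)
cv2.imwrite('pics/w2b.png',im)
"
```

```text
row [-0.1   0.03  5.33] -0.0 t 4.9
```

View pics/w2b.png

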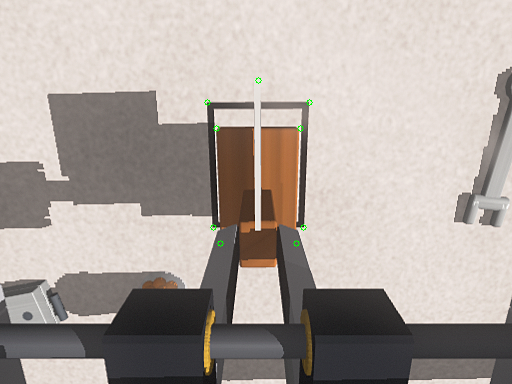

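The bay outline and held stand lie on the overlay to about 1 px, with the card edge at (258,80) toward the robot. I'll lower and release.

Request:
jog_arm:
  rows:
    - [-1,-0.1,0,1.5,0]
    - [-1,-0.1,0,3,0]
    - [-1,-0.1,0,4.2,0]
    - [-1,-0.1,0,4.8,0]
    - [-1,-0.1,0,5.2,0]
    - [-1,-0.1,0,5.4,0]
    - [-1,-0.1,0,5.4,0]
    - [-1,-0.1,0,5.4,0]

```text
clock: 5.62
ee_pos: [0.5886, 0.1804, 0.0419]
tcp_rot: [0.0, 0.003, 1.0, 0.0]
ft_force: [0.2, -0.1, -3.6]
grip_width: 0.0214
grasp_force: 30.0
```

Request:
jog_arm:
  rows:
    - [-1,-0.0,0,0.0,0]
    - [-1,-0.0,0,0.1,0]
    - [-1,0,0,0.1,0]
    - [-1,0,0,0.1,0]

```text
clock: 5.95
ee_pos: [0.589, 0.1804, 0.0412]
tcp_rot: [0.001, 0.003, 1.0, 0.0]
ft_force: [0.6, -0.8, 6.1]
grip_width: 0.0217
grasp_force: 30.0
```

Contact is made (+6 N), so I'll release. The fingers need about 1 s to open.

Request:
jog_arm:
  rows:
    - [0.3,0,0,-0.05,0]
    - [0.3,0,0,-0.05,0]
    - [0.3,0,0,-0.05,0]
    - [0.3,0,0,-0.05,0]
    - [0.3,0,0,-0.05,0]
    - [0.3,0,0,-0.05,0]
    - [0.3,0,0,-0.05,0]
    - [0.3,0,0,-2.5,0]
    - [0.3,0,0,-5,0]
    - [0.3,0,0,-8,0]
    - [0.3,0,0,-11,0]
    - [0.3,0,0,-11,0]
    - [0.3,0,0,-11,0]

```text
clock: 7.03
ee_pos: [0.5889, 0.1805, 0.1517]
tcp_rot: [0.001, 0.003, 1.0, 0.0]
ft_force: [-0.2, 0.7, -0.5]
grip_width: 0.0609
grasp_force: 0.0
```

```bash
python3 - <<'E'
from h import *
c=snap('wrist','w3')
P=np.r_[tf((.573,.18,-.0043),[(x*.055,y*.04,0) for x in(1,-1) for y in(1,-1)]),tf((.573,.18,-.0043),[(.045*x,.03*y,.016) for x in(1,-1) for y in(1,-1)]+[(-.075,0,.095)])]
u=proj(c,P)
im=c['frame'][:,:,::-1].copy()
for p in u: cv2.circle(im,tuple(int(v) for v in p.round()),3,(0,255,0),1)
im=cv2.resize(im[40:300,120:400],None,fx=2.2,fy=2.2)
cv2.imwrite('pics/w3b.png',im)
# clip grasp: tool x heading = 180+25.2
cx,cy,t=.5988,-.2291,.4391
g=tf((cx,cy,t),[(-.03,0,0)])[0];print(g)
go(g[0],g[1],.15,180+np.degrees(t))
E
```

```text
[ 0.57164596 -0.24185375  0.        ]
row [  1.43 -42.22  -0.  ] -25.46 t 7.0833
```

View pics/w3b.png

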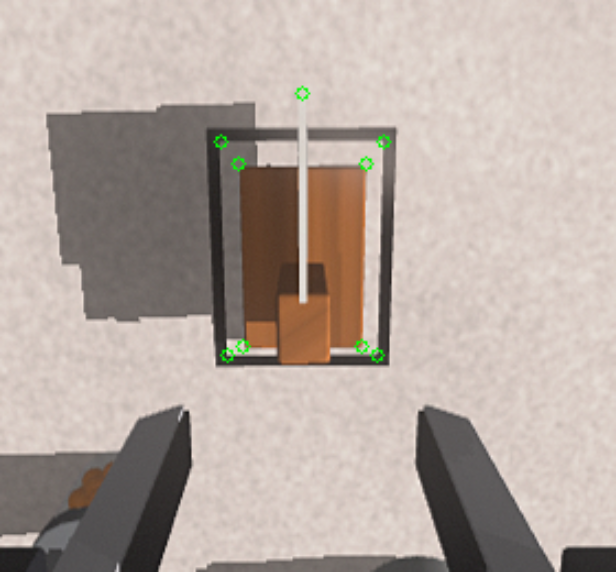

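The stand is inside the outline and square, with about 1–2 mm of offset. Its free edge at (302,95) faces the robot. Next is the clip.

Request:
jog_arm:
  rows:
    - [0.6,0.1,-2,0,-1]
    - [0.6,0.3,-5,0,-3]
    - [0.6,0.4,-9,0,-5]
    - [0.6,0.5,-13,0,-8]
    - [0.6,0.6,-17,0,-10]
    - [0.6,0.8,-21,0,-13]
    - [0.6,0.9,-25,0,-15]
    - [0.6,1.0,-29,0,-18]
    - [0.6,1.2,-33,0,-20]
    - [0.6,1.3,-37,0,-23]
    - [0.6,1.4,-40,0,-24.5]
    - [0.6,1.4,-42.2,0,-25.5]
    - [0.6,1.4,-42.2,0,-25.5]
    - [0.6,1.4,-42.2,0,-25.5]
    - [0.6,1.4,-42.2,0,-25.5]

```text
clock: 8.33
ee_pos: [0.5717, -0.2408, 0.1491]
tcp_rot: [-0.001, -0.218, 0.976, 0.001]
ft_force: [-0.5, 0.8, -0.2]
grip_width: 0.0753
grasp_force: 0.0
```

```bash
python3 - <<'E'
from h import *
c=snap('wrist','w4')
cl=(.5988,-.2291,.4391)
u=proj(c,tf(cl,[(0,0,.036),(.049,0,.036),(-.05,.0275,.036),(-.05,-.0275,.036)]));print(u.round())
go(*tf(cl,[(-.03,0,.003)])[0],180+np.degrees(cl[2])); print(status.get_state()['q'][5])
im=c['frame'][:,:,::-1].copy()
for p in u: cv2.circle(im,tuple(int(v) for v in p.round()),3,(0,255,0),1)
cv2.imwrite('pics/w4b.png',cv2.resize(im[0:280,120:400],None,fx=2.1,fy=2.1,interpolation=cv2.INTER_CUBIC))
E
```

```text
[[257. 204.]
 [257. 247.]
 [284. 157.]
 [229. 157.]]
row [ 0.08 -0.13 14.65] 0.08 t 8.3833
-2.4683406018649006
```

View pics/w4b.png

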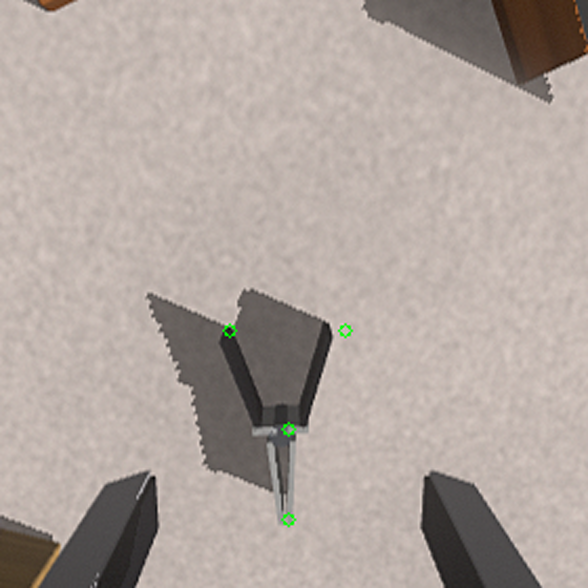

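The clip sits about 2–3 mm to one side of the overlay and is turned roughly 2–3°. I'll refit with pixels: hinge (281,430), jaw end (284,521), tail ends (220,335) and (331,325).

```bash
python3 - <<'E'
from h import *
c=load('w4'); m=lambda L:[(120+x/2.1-.26,y/2.1-.26) for x,y in L]
r=fit([(c,[(0,0,.036),(.049,0,.036),(-.05,.0275,.036),(-.05,-.0275,.036)],m([(281,428),(284,521),(331,324),(220,337)]))],[.599,-.229,.44])
print(r[0].round(4),r[1].round(1).tolist()); cl=r[0]
go(*tf(cl,[(-.03,0,.003)])[0],180+np.degrees(cl[2]))
E
```

```text
[ 0.6002 -0.2321  0.493 ] [[-0.2, 0.7], [1.0, -1.2], [0.5, 1.8], [-1.3, -1.4]]
row [ 0.08 -0.62 14.64] -3.01 t 8.3833
```

Request:
jog_arm:
  rows:
    - [0.6,0,-0.3,2.5,0]
    - [0.6,0,-0.6,5,0]
    - [0.6,0.1,-0.6,7.5,0]
    - [0.6,0.1,-0.6,10,0]
    - [0.6,0.1,-0.6,12,0]
    - [0.6,0.1,-0.6,13.5,0]
    - [0.6,0.1,-0.6,14.3,0]
    - [0.6,0.1,-0.6,14.5,0]
    - [0.6,0.1,-0.6,14.5,0]
  newtons: 27

```text
clock: 9.13
ee_pos: [0.5739, -0.2469, 0.0054]
tcp_rot: [-0.0, -0.218, 0.976, 0.0]
ft_force: [-0.1, 0.3, 0.3]
grip_width: 0.0753
grasp_force: 0.0
```

Request:
jog_arm:
  rows:
    - [-1,0,0,0,0]
    - [-1,0,0,0,0]
    - [-1,0,0,0,0]
    - [-1,0,0,0,0]
    - [-1,0,0,0,0]
    - [-1,0,0,0,0]
    - [-1,0,0,0,0]
    - [-1,0,0,0,0]
    - [-1,0,0,0,0]
    - [-1,0,0,0,0]
    - [-1,0,0,0,0]
    - [-1,0,0,0,0]

```text
clock: 10.13
ee_pos: [0.5737, -0.2475, 0.0052]
tcp_rot: [-0.0, -0.218, 0.976, -0.0]
ft_force: [0.4, 0.0, 0.3]
grip_width: 0.0009
grasp_force: 0.0
```

The fingers shut on nothing, so I'll look.

```bash
python3 - <<'E'
from h import *
c=snap('wrist','w5');d=snap('side','s5')
a=cv2.resize(c['frame'][60:384,100:420],(400,405)); b=cv2.resize(d['frame'][200:290,270:360],(400,400))
cv2.imwrite('pics/w5b.png',np.hstack([a[:400],b])[:,:,::-1])
E
```

```text
(no output)
```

View pics/w5b.png

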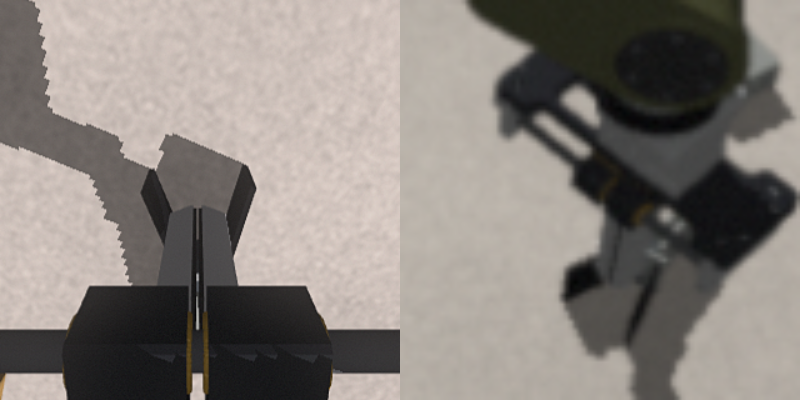

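```bash
python3 - <<'E'
from h import *
c=load('w5'); d=load('s5')
w=lambda L:[(100+x*.8,60+y*.8) for x,y in L]
T=ray(c,w([(150,170),(248,165)]),.036);print(T.round(4),np.linalg.norm(T[0]-T[1]))
s=status.get_state();print(s['ee_pos'],s['q'],np.array(c['world_from_camera'])[:3,3])
print(ray(d,[(270+(565-400)*.225,200+295*.225),(270+(628-400)*.225,200+345*.225)],[0.0]).round(4))
for p in [tf((.6002,-.2321,.493),[(-.05,.0275,.036),(-.05,-.0275,.036),(-.05,.0275,0),(-.05,-.0275,0),(0,0,.036),(.049,0,.036)])]: print(proj(d,p).round(),proj(c,p).round(), p.round(3))
print(ray(d,[(355,229)],.02))
E
```

```text
[[ 0.5597 -0.2781  0.036 ]
 [ 0.5382 -0.2379  0.036 ]] 0.04563116679808565
[ 0.57373075 -0.24742795  0.0052344 ] [-4.65782007e-01  6.37298024e-01  1.44055542e+00  1.99158028e-05
  1.06375989e+00 -2.47643285e+00] [ 0.49741307 -0.2829741   0.21839735]
[[ 0.5496 -0.2285  0.    ]
 [ 0.5728 -0.2759  0.    ]]
[[307. 261.]
 [322. 272.]
 [305. 268.]
 [321. 279.]
 [326. 255.]
 [336. 245.]] [[304. 204.]
 [211. 209.]
 [297. 187.]
 [218. 191.]
 [262. 281.]
 [265. 344.]] [[ 0.543 -0.232  0.036]
 [ 0.569 -0.28   0.036]
 [ 0.543 -0.232  0.   ]
 [ 0.569 -0.28   0.   ]
 [ 0.6   -0.232  0.036]
 [ 0.643 -0.209  0.036]]
[[ 0.72951713 -0.16297651  0.02      ]]
```

```bash
python3 - <<'E'
from h import *
c=snap('top','t5')
E
```

Request:
jog_arm:
  rows:
    - [-1,0,0,-0.5,0]
    - [-1,0,0,-1.5,0]
    - [-1,0,0,-3,0]
    - [-1,0,0,-5,0]
    - [-1,0,0,-8,0]
    - [-1,0,0,-11,0]
    - [-1,0,0,-14,0]
    - [0.6,0,0,-14.5,0]
    - [0.6,0,0,-14.5,0]
    - [0.6,0,0,-14.5,0]
    - [0.6,0,0,-14.5,0]
    - [0.6,0,0,-14.5,0]
    - [0.6,0,0,-14.5,0]
    - [0.6,0,0,-14.5,0]
    - [0.6,0,0,-14.5,0]
    - [0.6,0,0,-14.5,0]
    - [0.6,0,0,-14.5,0]

```text
clock: 11.7
ee_pos: [0.5737, -0.2474, 0.1501]
tcp_rot: [-0.0, -0.218, 0.976, 0.0]
ft_force: [0.1, 0.5, 0.9]
grip_width: 0.0637
grasp_force: 0.0
```

```bash
python3 - <<'E'
from h import *
c=snap('wrist','w6');d=snap('side','s6')
rs=lambda im,x,y,w,h:cv2.resize(im[y:y+h,x:x+w],(400,300),interpolation=cv2.INTER_CUBIC)
w5=load('w5')['frame'];t5=load('t5')['frame']
A=cv2.resize(c['frame'][60:284,140:340],(400,448),interpolation=cv2.INTER_CUBIC)  # x2
B=cv2.resize(w5[130:274,200:320],(400,480),interpolation=cv2.INTER_CUBIC)
im=np.zeros((600,800,3),np.uint8); im[:448,:400]=A; im[:480,400:]=B
im[448:600,:200]=cv2.resize(d['frame'][238:276,300:350],(200,152))
im[448:600,200:400]=cv2.resize(load('s5')['frame'][238:276,300:350],(200,152))
im[480:600,400:600]=cv2.resize(t5[140:188,320:400],(200,120))
im[480:600,600:]=cv2.resize(load('top0')['frame'][140:188,320:400],(200,120))
cv2.imwrite('pics/w6b.png',im[:,:,::-1])
E
```

```text
(no output)
```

View pics/w6b.png

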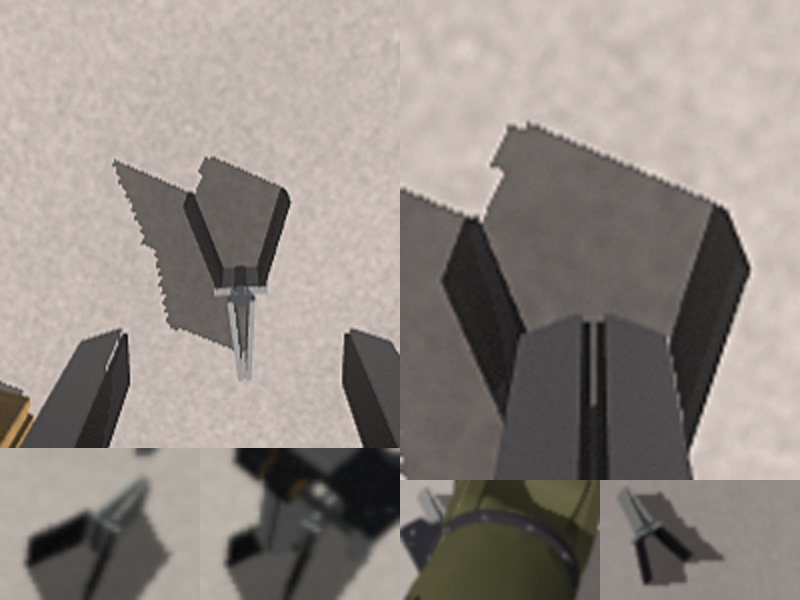

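The fingers shut at full speed and the clip did not move. I'll check the clip's height and pose using all the views.

```bash
python3 - <<'E'
from h import *
w6=load('w6');w5=load('w5');s6=load('s6');t0=load('top0')
e=lambda L:[(140+x/2-.25,60+y/2-.25) for x,y in L]
k=lambda L:[(200+(x-400)*.3-.35,130+y*.3-.35) for x,y in L]
O6=e([(242,287),(244,380),(290,198),(184,203)]); M6=[(0,0,.036),(.049,0,.036),(-.05,.0275,.036),(-.05,-.0275,.036)]
O5=k([(750,270),(441,280),(724,207),(470,218)]); M5=[(-.05,.0275,.036),(-.05,-.0275,.036),(-.05,.0275,0),(-.05,-.0275,0)]
Ot=[(160+x/4-.375,138+y/4-.375) for x,y in[(715,90),(680,25)]]; 
Os=[(300+146/4-.4,238+(482-448)/4-.4),(300+28/4-.4,238+(565-448)/4-.4)]; Ms=[(.049,0,.036),(-.05,.0275,.0)]
def f(q,full=False):
    p,dz,sc=q[:3],q[3],q[4]
    r=[]
    for c,M,U in((w6,M6,O6),(w5,M5,O5),(t0,M6[:2],Ot),(s6,Ms,Os)):
        P=tf(p,np.array(M)*sc); P[:,2]+=dz; r.append(proj(c,P)-np.array(U))
    return np.concatenate(r).ravel()
r=least_squares(f,[.6,-.232,.49,0,1]);print(r.x.round(4));print(r.fun.reshape(-1,2).round(1).tolist())
g=lambda p:f([*p,0,1]);r=least_squares(g,[.6,-.232,.49]);print(r.x.round(4));print(r.fun.reshape(-1,2).round(1).tolist())
print(proj(w5,[status.get_state()['ee_pos']*[1,1,0]+[0,0,.005],status.get_state()['ee_pos']*[1,1,0]+[0,0,.024]]), 'tip seen (258,226)')
E
```

```text
[ 0.6007 -0.2317  0.4826  0.0041  0.9688]
[[-0.5, 3.0], [0.4, -2.3], [0.1, 0.8], [-0.0, 0.6], [-0.2, -1.2], [0.9, -0.5], [0.7, 0.0], [-1.1, 0.0], [1.2, -1.4], [0.9, -0.5], [0.0, -1.4], [-0.4, -0.3]]
[ 0.6028 -0.2307  0.4823]
[[-0.5, 4.2], [0.4, -0.4], [0.7, 1.0], [-0.6, 0.8], [0.5, -1.8], [0.1, -1.0], [1.2, -0.7], [-1.7, -0.7], [0.5, -1.9], [-0.0, -1.4], [0.7, -1.6], [-0.6, 0.2]]
[[257.51330115 217.5408385 ]
 [257.48344899 228.47502579]] tip seen (258,226)
```

```bash
python3 - <<'E'
from h import *
cl=(.6025,-.2307,.4825)
go(*tf(cl,[(-.031,0,.004)])[0],206.2)
E
```

```text
row [-0.22  0.16 14.62] -1.0 t 11.8
```

Request:
jog_arm:
  rows:
    - [0.4,-0.2,0.2,2.5,-1]
    - [0.4,-0.2,0.2,5.5,-1]
    - [0.4,-0.2,0.2,8.5,-1]
    - [0.4,-0.2,0.2,11,-1]
    - [0.4,-0.2,0.2,13,-1]
    - [0.4,-0.2,0.2,14.2,-1]
    - [0.4,-0.2,0.2,14.6,-1]
    - [0.0,-0.2,0.2,14.6,-1]
    - [0.0,-0.2,0.2,14.6,-1]
    - [0.0,-0.2,0.2,14.6,-1]
    - [-0.2,-0.2,0.2,14.6,-1]
    - [-0.2,-0.2,0.2,14.6,-1]
    - [-0.2,-0.2,0.2,14.6,-1]
  newtons: 25

```text
clock: 12.88
ee_pos: [0.5749, -0.2449, 0.0048]
tcp_rot: [0.0, -0.227, 0.974, -0.0]
ft_force: [0.7, 0.1, 0.2]
grip_width: 0.0379
grasp_force: 0.0
```

```bash
python3 - <<'E'
from h import *
d=load('s5')
for z in(.005,.02,.036): print(z,proj(d,[[.5737,-.2474,z]]).round(1))
im=d['frame'][250:276,304:334].astype(int).sum(2)//3
for i,r in enumerate(im): print(250+i,' '.join('%3d'%v for v in r))
E
```

```text
0.005 [[317.8 268.4]]
0.02 [[318.4 265.4]]
0.036 [[319.  262.2]]
250 176 180 177 175 174 179 180 180 179 178 171 138  82  68  58  31  22  20  30  46  50  46  39  40  54  75  77  84 108 104
251 176 181 178 174 173 176 177 179 179 176 165 116  76  69  62  43  54  38  44  63  68  63  48  37  37  43  51  89 111  84
252 174 176 177 174 174 176 178 180 177 175 161 104  74  71  63  49  66  64  66  70  70  69  62  50  38  35  41  59  69  59
253 173 174 174 175 174 176 175 176 176 174 161  97  73  68  55  49  68  70  72  73  72  69  68  62  57  51  42  40  42  42
254 175 173 174 174 174 175 173 174 176 179 171  92  71  67  57  57  70  70  69  70  70  71  70  70  86  93  60  40  38  37
255 176 174 172 174 175 176 176 175 177 175 151  85  70  64  48  60  71  70  70  71  72  73  76  78  95  97  60  43  39  37
256 176 176 174 176 179 178 176 174 170 168 142  84  71  64  47  66  70  70  72  70  73  87 101  86  76  69  59  54  47  44
257 176 176 175 180 181 179 171 163 127 116  93  74  71  62  48  68  71  72  72  71  70  77  94 107  99  79  62  61  68  64
258 179 178 177 177 174 163 126 110  67  58
[... 1488 characters left out ...]
  81  81  82  80  79  79  81  72  50  19  31  62  78  81  80  80  81  81  80  79
271 171 170 165 155 103  82  83  81  82  80  80  80  82  80  79  79  78  63  30  17  47  72  80  79  80  79  80  80  80  81
272 170 168 168 170 153  94  82  79  80  79  79  81  79  78  79  78  74  52  24  31  61  78  80  81  79  78  79  80  81  80
273 172 171 171 170 155 104  81  80  78  79  79  80  79  80  78  79  72  49  24  47  71  79  79  79  78  79  80  80  79  80
274 170 170 170 170 165 145  90  79  80  80  79  79  81  78  80  78  67  39  35  61  78  80  81  79  78  79  80  81  80  81
275 169 169 168 170 168 153 107  81  80  81  79  79  79  77  77  76  64  35  50  72  81  81  81  80  79  78  81  81  80  85
```

The side view shows the fingertips ending near z ≈ 0.03 m, so they stood above the clip rather than around it. I'll open and go lower in small steps, watching the force.

Request:
jog_arm:
  rows:
    - [0.6,0,0,0,0]
    - [0.6,0,0,0,0]
    - [0.6,0,0,0,0]
    - [0.6,0,0,0,0]
    - [0.6,0,0,0,0]
    - [0.6,0,0,0,0]
    - [0.6,0,0,0.1,0]
    - [0.6,0,0,0.2,0]
    - [0.6,0,0,0.3,0]
    - [0.6,0,0,0.4,0]
    - [0.6,0,0,0.5,0]
    - [0.6,0,0,0.5,0]

```text
clock: 13.88
ee_pos: [0.5745, -0.2448, -0.0011]
tcp_rot: [-0.0, -0.227, 0.974, 0.0]
ft_force: [0.2, -0.2, 0.4]
grip_width: 0.0754
grasp_force: 0.0
```

No contact at z = -0.001, which confirms it. I'll go on down.

Request:
jog_arm:
  rows:
    - [0.6,0,0,0.2,0]
    - [0.6,0,0,0.4,0]
    - [0.6,0,0,0.6,0]
    - [0.6,0,0,0.8,0]
    - [0.6,0,0,1.0,0]
    - [0.6,0,0,1.0,0]

```text
clock: 14.38
ee_pos: [0.5744, -0.2447, -0.0113]
tcp_rot: [-0.0, -0.227, 0.974, 0.0]
ft_force: [-0.6, -0.2, -0.3]
grip_width: 0.0751
grasp_force: 0.0
```

```bash
python3 - <<'E'
from h import *
s=status.get_state();print(s['ee_pos'],s['ft_force'],s['q'])
d=snap('side','s7');T=s['ee_pos']
# shaded finger ends: project both fingertip centres (pads +-37.7mm, fingers ~6mm thicker)
yv=np.array([np.cos(np.radians(116.2)),np.sin(np.radians(116.2)),0])
for sg in(1,-1):
  for z in(0,.02,.03): print(sg,z,proj(d,[T*[1,1,0]+sg*.044*yv+[0,0,z]]).round(1))
im=d['frame'][238:276,296:336].astype(int).sum(2)//3
for i,r in enumerate(im): print(238+i,' '.join('%3d'%v for v in r))
E
```

```text
[ 0.57444155 -0.24470505 -0.01130723] [-0.59393909 -0.24270295 -0.3331922 ] [-4.61358194e-01  6.59323325e-01  1.44818799e+00  1.09049323e-06
  1.03475902e+00 -2.48936360e+00]
1 0 [[305.8 259.4]]
1 0.02 [[306.4 255.4]]
1 0.03 [[306.8 253.3]]
-1 0 [[329.4 277.9]]
-1 0.02 [[330.3 274. ]]
-1 0.03 [[330.8 272. ]]
238 177 172 148 111  62  29  18  27  49  42  39  39  40  49  63  74 100 132 105  58  31  37  52  67  71  73  75  72  71  70  70  73  75  80  81  77  75  71  72  72
239 175 177 174 160 134  76  38  39  68  53  47  38  39  38  49  68 108 158 154 132  74  36  36  52  64  70  73  72  71  72  72  71  72  77  77  74  72  71  72  71
240 175 177 181 179 172 141  95  92 126  77  63  52  40  39  39  52  93 146 167 165 137  88  44  31  41  57  68  71  72  76  74  72  72  75  75  73  70  72  71  72
241 176 176 179 178 179 174 154 149 149  87  71  64  47  40  36  40  61 102 151 167 167 144 107  53  30  36  54  69  72  75  77  75  73  72  73  72  70  72  71  72
242 175 176 178 177 178 176 176 172 147  84  72  68  49  30  29  37  42  57 102 138 168 169 154 119  70  35  32  52  63  71  75  76  7
[... 4741 characters left out ...]
  71  78  71  67  71  73  72  71  74  77  82
272 174 174 174 177 180 178 174 172 171 169 171 169 153  94  81  80  80  80  79  81  81  79  79  80  73  52  21  32  60  77  74  69  70  71  72  72  72  76  80  85
273 173 172 172 174 177 177 173 169 173 171 173 171 157 104  83  80  80  81  80  81  80  78  79  79  72  47  24  48  71  78  73  68  70  70  71  71  75  79  82  95
274 173 172 173 176 177 176 173 172 172 171 171 171 167 145  91  79  80  82  79  80  79  79  79  78  68  38  35  63  78  79  73  70  71  72  72  75  79  81  87 122
275 175 175 174 176 174 175 176 174 171 169 170 171 170 155 108  82  80  81  80  80  79  78  77  78  64  36  48  73  81  81  79  76  75  77  77  79  81  85 120 156
```

Request:
jog_arm:
  rows:
    - [0.6,0,0,0.15,0]
    - [0.6,0,0,0.3,0]
    - [0.6,0,0,0.45,0]
    - [0.6,0,0,0.6,0]
    - [0.6,0,0,0.7,0]
    - [0.6,0,0,0.7,0]

```text
clock: 14.93
ee_pos: [0.5746, -0.2448, -0.018]
tcp_rot: [-0.0, -0.227, 0.974, 0.0]
ft_force: [-0.3, -0.0, -0.3]
grip_width: 0.0753
grasp_force: 0.0
```

Request:
jog_arm:
  rows:
    - [-0.1,0,0,0,0]
    - [-0.1,0,0,0,0]
    - [-0.1,0,0,0,0]
    - [-0.1,0,0,0,0]
    - [-0.1,0,0,0,0]
    - [-0.1,0,0,0,0]
    - [-1,0,0,0,0]
    - [-1,0,0,0,0]
    - [-1,0,0,0,0]
  newtons: 27

```text
clock: 15.68
ee_pos: [0.5747, -0.2448, -0.0177]
tcp_rot: [0.0, -0.227, 0.974, -0.0]
ft_force: [-1.1, 0.1, 0.8]
grip_width: 0.0258
grasp_force: 9.4
```

Now there is force on the tails. I'll hold the squeeze a little longer.

Request:
jog_arm:
  rows:
    - [-1,0,0,0,0]
    - [-1,0,0,0,0]
    - [-1,0,0,0,0]
    - [-1,0,0,0,0]
    - [-1,0,0,0,0]

```text
clock: 16.1
ee_pos: [0.5747, -0.2448, -0.0176]
tcp_rot: [0.0, -0.227, 0.974, -0.0]
ft_force: [-0.8, 1.5, 2.0]
grip_width: 0.0212
grasp_force: 26.9
```

Request:
jog_arm:
  rows:
    - [-1,0,0,-0.5,0]
    - [-1,0,0,-1.5,0]
    - [-1,0,0,-3,0]
    - [-1,0,0,-5,0]
    - [-1,0,0,-7,0]
    - [-1,0,0,-9,0]
    - [-1,0,0,-11,0]
    - [-1,0,0,-13,0]
    - [-1,0,0,-13.8,0]
    - [-1,0,0,-13.8,0]
    - [-1,0,0,-13.8,0]

```text
clock: 17.02
ee_pos: [0.5745, -0.2447, 0.12]
tcp_rot: [-0.0, -0.227, 0.974, 0.0]
ft_force: [0.0, -0.6, -1.3]
grip_width: 0.0212
grasp_force: 26.9
```

```bash
python3 -c "
from h import *
go(.37,.18,.12,180)"
```

```text
row [-0.4  47.14 -0.  ] 26.2 t 17.0167
```

Request:
jog_arm:
  rows:
    - [-1,0,1.5,0,1]
    - [-1,0,4,0,3]
    - [-1,0,7,0,5]
    - [-1,-0.1,10,0,7]
    - [-1,-0.1,13,0,9]
    - [-1,-0.1,16,0,11]
    - [-1,-0.2,19,0,13]
    - [-1,-0.2,22,0,15]
    - [-1,-0.2,25,0,17]
    - [-1,-0.3,28,0,18]
    - [-1,-0.3,31,0,19.5]
    - [-1,-0.3,34,0,21]
    - [-1,-0.3,37,0,22.5]
    - [-1,-0.4,40,0,24]
    - [-1,-0.4,43,0,25]
    - [-1,-0.4,45.5,0,26.2]
    - [-1,-0.4,47.1,0,26.2]
    - [-1,-0.4,47.1,0,26.2]
    - [-1,-0.4,47.1,0,26.2]

```text
clock: 18.6
ee_pos: [0.3697, 0.1796, 0.1194]
tcp_rot: [-0.001, -0.001, 1.0, -0.0]
ft_force: [-0.2, -0.3, -1.2]
grip_width: 0.0215
grasp_force: 26.9
```

```bash
python3 -c "
from h import *
go(.37,.18,.0243,180)"
```

```text
row [-0.04  0.04  9.51] 0.11 t 18.6
```

Request:
jog_arm:
  rows:
    - [-1,0,0,1.5,0]
    - [-1,0,0,3.5,0]
    - [-1,0,0,5.5,0]
    - [-1,0,0,7.5,0]
    - [-1,0,0,9,0]
    - [-1,0,0,9.5,0]
    - [-1,-1,0,9.5,0]
    - [-1,-2,0,9.5,0]
    - [-1,-3,0,9.5,0]
    - [-1,-3,0,9.5,0]
    - [-1,-3,0,9.5,0]

```text
clock: 19.52
ee_pos: [0.4011, 0.1795, 0.0256]
tcp_rot: [0.0, 0.0, 1.0, 0.0]
ft_force: [-0.1, -0.5, -1.0]
grip_width: 0.0213
grasp_force: 26.9
```

```bash
python3 - <<'E'
from h import *
s=status.get_state();print(s['ee_pos'],s['grip_width'])
c=snap('wrist','w8');d=snap('side','s8');t=snap('top','t8')
e=s['ee_pos'];hx=e[0]+.031
u=proj(d,[[.4995,.18,.019],[.4995,.18,.095],[hx,e[1],.042],[hx,e[1],.078],[hx+.047,e[1]+.015,.06]]);print(u.round(1))
v=proj(t,[[.4995,.18,.019],[.4995,.18,.095],[hx,e[1],.078],[hx+.047,e[1]+.015,.078],[hx+.047,e[1]-.015,.078]]);print(v.round(1))
print(proj(c,[[.4995,.18,.095],[.573,.18,.082],[hx+.047,e[1]+.015,.078],[hx+.047,e[1]-.015,.078]]).round(1))
cs=u.mean(0).astype(int);ct=v.mean(0).astype(int)
A=cv2.resize(d['frame'][cs[1]-25:cs[1]+25,cs[0]-33:cs[0]+33],(400,303),interpolation=cv2.INTER_CUBIC)
B=cv2.resize(t['frame'][ct[1]-25:ct[1]+25,ct[0]-33:ct[0]+33],(400,303),interpolation=cv2.INTER_CUBIC)
C=cv2.resize(c['frame'],(395,296))
print('off',cs-[33,25],ct-[33,25])
im=np.zeros((600,800,3),np.uint8);im[:303,:400]=A;im[:303,400:]=B;im[303:599,:395]=C
im[303:599,400:]=cv2.resize(c['frame'][150:298,156:356],(400,296))
cv2.imwrite('pics/last.png',im[:,:,::-1])
E
```

```text
[0.40114924 0.17949432 0.02562715] 0.021285137377224615
[[246.2 168.5]
 [246.2 151.5]
 [226.4 167.9]
 [226.  159.9]
 [238.9 157.8]]
[[183.3 200.1]
 [179.9 195.2]
 [180.7 223.2]
 [174.8 204.5]
 [186.8 204.3]]
[[258.7 420.3]
 [258.8 483.2]
 [282.3 368.5]
 [233.2 368.6]]
off [203 136] [148 180]
```

View pics/last.png

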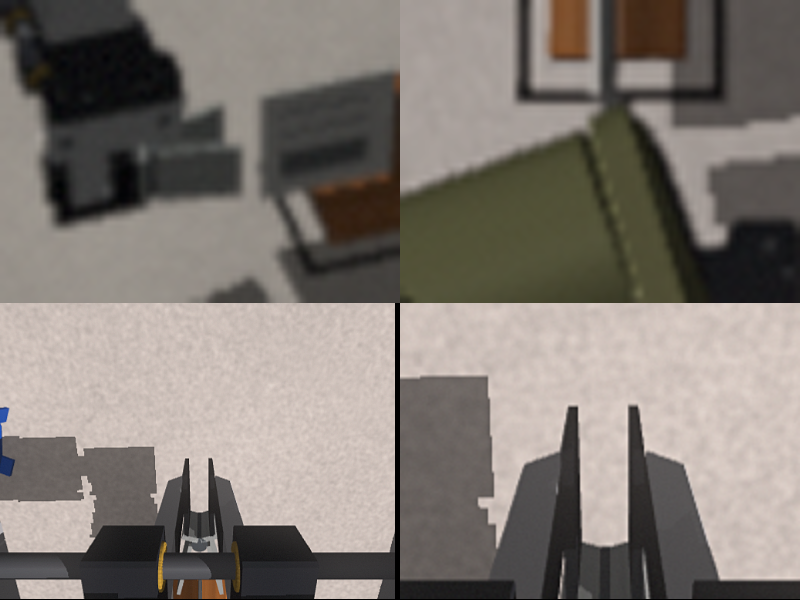

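The side crop shows the clip squeezed open. The near jaw end spans (240,150)-(240,193), the far jaw end spans (222,107)-(222,142), and the card edge is at x=262. I'll compute the final advance from that.

```bash
python3 - <<'E'
from h import *
d=load('s8'); k=lambda x,y:(203+x/6.06-.42,136+y/6.06-.42)
for z,p in((.06,(240,171.5)),(.06,(222,124.5)),(.078,(240,150)),(.078,(222,107)),(.042,(240,193)),(.095,(262,97)),(.019,(262,196))): print(z,p,ray(d,[k(*p)],z).round(4))
E
```

```text
0.06 (240, 171.5) [[0.481  0.1641 0.06  ]]
0.06 (222, 124.5) [[0.4826 0.2018 0.06  ]]
0.078 (240, 150) [[0.4804 0.1618 0.078 ]]
0.078 (222, 107) [[0.4812 0.1964 0.078 ]]
0.042 (240, 193) [[0.4815 0.1662 0.042 ]]
0.095 (262, 97) [[0.4983 0.1798 0.095 ]]
0.019 (262, 196) [[0.4991 0.1828 0.019 ]]
```

Request:
jog_arm:
  rows:
    - [-1,-0.3,-0.1,0,0]
    - [-1,-0.8,-0.1,0,0]
    - [-1,-1.3,-0.1,0,0]
    - [-1,-1.8,-0.1,0,0]
    - [-1,-2.3,-0.1,0,0]
    - [-1,-2.8,-0.1,0,0]
    - [-1,-3.2,-0.1,0,0]
    - [-1,-3.4,-0.1,0,0]
    - [-1,-3.4,-0.1,0,0]
    - [-1,-3.4,-0.1,0,0]
    - [-1,-3.4,-0.1,0,0]
    - [-1,-3.4,-0.1,0,0]

```text
clock: 20.67
ee_pos: [0.4342, 0.1786, 0.0253]
tcp_rot: [-0.0, -0.0, 1.0, -0.0]
ft_force: [0.5, -0.2, -0.7]
grip_width: 0.0209
grasp_force: 26.9
```

```bash
python3 - <<'E'
from h import *
s=status.get_state();print(s['ee_pos'],s['grip_width'],s['ft_force'])
d=snap('side','s9'); 
# card/stand moved? compare unoccluded right/back part with s8
a=load('s8')['frame'].astype(int);b=d['frame'].astype(int);df=abs(a-b).sum(2)
print((df[145:185,255:290]>60).sum(), (df[145:185,246:255]>60).sum())
im=b[146:172,226:262].sum(2)//3
for i,r in enumerate(im): print(146+i,' '.join('%3d'%v for v in r))
E
```

```text
[0.4341722  0.17858432 0.02526251] 0.020878133510069 [ 0.51736578 -0.20177903 -0.74228352]
0 27
146  12  14  12  16  13  13  12  12  13  12  16  14  14  19  23  18  16  46 117 140 142 144 143 144 145 145 146 146 146 146 145 143 145 144 142 143
147  15  13  11  12   8  13  12  12  11  15  13  15  14  14  16  13  11  33 101 135 142 144 143 144 145 146 144 144 146 145 145 143 143 142 140 141
148  14   9  16  13  12  14  10  13  11  12  13  22  16  15  13  13  13  34  94 134 142 141 143 143 144 144 144 142 143 145 145 142 134 130 128 124
149  16  16  21  14  10  12  14  15  15  14  14  12   9  13  14  15  19  32  83 131 143 143 142 142 143 144 142 138 133 133 129 123 107  99  88  78
150  10  17  21  16  15  12  12  15  13  12  13  14  13  23  26  30  37  47  82 130 141 142 138 134 133 129 125 115 102  98  83  75  71  70  66  66
151  14  12  11  15  12  12  14  15  20  22  26  32  38  44  45  49  57  62  87 125 131 126 116 103  97  89  77  73  71  69  67  64  64  63  61  60
152  12  13  16  18  24  27  30  35  39  44  46  55  57  59  54  53  58  65  97 107  93  79  73  70  68  66  64  64 
[... 2143 characters left out ...]
  31  57  96 123 121 119 118 118 123 125 111  81  69  65  68  79  93  98  73  57  58  59  58  45  37  36  37
168  22  14  18  20  27  30  48  56  68  86 102 126 142 144 144 143 142 142 140 131 103  99  73  67 105 127 135 100  56  39  36  37  34  33  32  32
169  28  37  50  56  82  91 102 108 119 134 139 143 146 145 145 146 144 143 142 140 126 130  89  59 110 138 141 126  76  38  30  34  30  33  32  32
170  85  96 104 110 132 139 141 141 142 143 145 144 147 145 144 143 143 143 141 139 139 138 115  68  78 127 141 138  95  48  32  33  33  33  32  33
171 134 142 142 143 145 145 148 145 143 143 144 145 147 143 142 143 142 143 143 142 143 141 137  90  60 110 135 139 117  68  37  33  35  33  35  36
```

The near jaw's end is now about 15 mm past the card edge. The card has not moved, there is no contact force, and the grip is 27 N. I'll hand in.

```bash
python3 -c "
from rig import env
print(env.finish_job())"
```

```text
the job is handed in; nothing more can be done
None
```

I handed the job in at about 21 s: the stand is released square inside the outline to within about 2 mm, and the arm holds the clip squeezed open (27 N) half way up the card's free edge, jaws about 15 mm past it; the last picture and force readings showed no contact and the card unmoved, though no verdict came back.

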